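# Rock the pendulum slope gauge onto its index and hold

### The arm

A 6-joint arm with a two-finger parallel gripper is mounted at the origin on the work surface. World frame = base frame: x ahead of the robot, y to its left, z up, the work surface at z = 0. Lengths are in m, angles in rad, forces in N, time in s.
With the tool pointing down it reaches from about 0.3 to 0.775 m from the base axis. Payload 14.6 kg.
Tool frame: the origin (TCP) lies on the centre line of the jaws, within the pads' length; the fingertips stand 17 mm ahead of it and the grasp point (between the pads) lies 2 mm behind it; z points along the fingers, x is the direction in which the jaws open and shut, and the axes are right-handed (so a half turn about z gives the same grasp; the last joint's range is limited). The gripper opens to 94 mm and grips with 3 to 60 N. Pads are 16 mm wide; open, the fingers measure 119 mm over their backs; the gripper's body (75 mm by 177 mm) begins 78 mm behind the grasp point.
Start: joints at [1.062, 0.3, 1.521, -0, 1.321, -0.067], TCP at [0.235, 0.497, 0.222] pointing down, gripper open.
Joint ranges: [-3.03, 3.03], [-0.79, 2.21], [0.23, 2.52], [-1.04, 4.18], [0, 3.07], [-2.55, 2.55]. Speed limits (rad/s): [2.22, 2.22, 2.57, 3.14, 3.14, 3.14].

### API

Orientations are given as [roll, pitch, yaw] about the fixed x, y, z axes, in that order (R = Rz(yaw) Ry(pitch) Rx(roll)).
In Python, from station import ctrl gives the robot as it stands. The module is installed in compiled form; this text tells all that it offers.
- The arm moves only by the tool drive_tool, never from a script. Its argument "increments" is a list of rows, each a list of 3 entries, a list of its own where there are three numbers: the turn, a rotation vector about the tool's x, y, z in degrees, then the shift along the tool's x, y, z in mm, then the opening, from 0 (shut) to 1 (fully open). In form: [[[ax, ay, az], [dx, dy, dz], hand], ...]. A call has 1 to 20 rows; each row shifts and turns the commanded pose from where the row before left it, along the tool's axes as they then stand; what a row does not reach is not made up. A row lasts 1/8 s, in which the tool goes at most 62.5 mm and 10.7 degrees, less where a joint would pass 70% of its speed; a pose out of reach is approached as far as the arm can. A call with a gripper value outside its range is refused whole. The fingers move at their own pace and stop on an object; "squeeze" is the grip in N (left out, the last holds). Time passes only in rows, so rows that do not move let the fingers close. It gives the time, the measured TCP pose, the force and the opening at its end, in the units of the state.
- ctrl.get_obs(): the state, without advancing time (a new reading comes with each control period).
- ctrl.camera(name): name is "scene" or "side" or "wrist"; returns the picture (420x560x3 uint8, red, green, blue); there is no depth.
- ctrl.calibration(name): a dict with "fx", "fy", "cx", "cy" (pixels), "k1" (the pictures are not rectified: a ray, as slopes to the right and down, at radius r is drawn at 1 + k1 r^2 times it, then the intrinsics apply), "rvec" (rotation vector, rad) and "tvec" (3), from world to camera coordinates, as OpenCV has them. Camera axes: x right, y down, z forward; pixel columns grow to the right and rows downward; lengths in m; the calibration is good to about 2 mm. A picture is of the moment at which its call begins: read the wrist's pose just before it. calibration takes no time and is no camera call; for the wrist camera it gives the pose at the moment of the call.
- ctrl.hand_in(): hands the job in, once; it reports no verdict.
The state is a dict: "time_s": time; "qpos": joint angles; "joint_vel": joint speeds; "tau": joint torques, N m; "ee_pos": TCP position; "eef_rot": TCP orientation; "force": force on the tool from outside, world axes, zero at the start; "moment": the same for the moment, N m; "grip_width": finger opening in m.
Only numpy, scipy, OpenCV 4.12 (cv2) and the standard library are available. Lean on these libraries where they do the work, as an engineer would, in place of code of your own. Each camera call takes 0.05 s, during which the arm holds its last target.

### The job

Pick up the pendulum slope gauge by the grip on its top and stand it level for a moment on the wooden rest with the rounded ridge, the middle of its base on the ridge. Then rock it over on the ridge until its swinging pointer settles on the small index mark of its dial, and hold it there so that I can write the slope down: finish still gripping the gauge, its base touching the ridge, the pointer still and on the mark. Leave the mug, the brush and the flat offcut where they are.

Things in the scene. Friction and masses are not known exactly. Their poses are not given: they have to be found in the camera images.
- gauge: Loose dark wood pendulum slope gauge, 0.45 kg, standing on the desk: case 164 mm wide (y), 30 thick (x), 130 high, on a base 170 wide (y), 44 deep (x) with flat underside. Origin: centre of the underside; z up; x points out of the white dial, which starts facing away from the robot (yaw -0.6 to 0.1). Pointer and index turn about an axis along x 115 mm above the underside, in the closed case.
- gauge_grip (a point): Point to grip: on the wooden grip block on top of the gauge (18 mm thick along the gauge's x, 40 mm wide along y, from 130 to 174 mm above the underside). The point is 154 mm above the underside, on the centre line.
- pointer (a joint): Angle of the freely swinging pointer (a dark steel pendulum with a round bob, tip 78 mm below the pivot) about the gauge's x axis, rad; 0 points to the middle of the base, positive swings its tip to the gauge's +y. It hangs plumb, so if the gauge rolls by +a about its own x axis it settles at -a, after about 1 s of swinging.
- index (a joint): Angle of the index mark about the same axis with the same sense, rad; set somewhere from 0.17 to 0.35 and stiff (it does not move by itself). To bring the pointer onto it the gauge's +y side must go down by this angle.
- pointer_tip (a point): Point on the pointer's line, 82 mm from the pivot (4 mm past its tip).
- index_mark (a point): Inner end of the index mark, a small dark steel tab (15 mm wide) at 82 mm from the pivot, at the lower edge of the dial.
- rest: Fixed pale wooden rest, screwed down: a block 80 mm (x) by 100 mm (y) by 40 mm high with a rounded ridge along its own x in the middle and a low 6 mm step along the -y part of its top. Origin at the centre of the underside; z up. It may trade places with the flat offcut.
- ridge: The rest's fixed rounded ridge: half-round of 14 mm radius, 80 mm long along the rest's x; origin on the axis of its rounding, 54 mm above the desk.
- ridge_top (a point): Middle of the ridge's top line, 68 mm above the desk. A gauge centred here can lean to at least 0.42 rad either way before its base meets the block.
- offcut: Loose flat pale wooden offcut 80 x 100 x 45 mm, 0.35 kg, without a ridge. Leave alone. Origin at the centre of the underside.
- mug: Loose white mug, 76 mm across, 85 mm high. Leave alone. Origin at the centre of the underside.
- brush: Loose flat brush lying on the far part of the desk. Leave alone.
Not all that is in view belongs to the job. Several things have the shape of the gauge; the one meant has the colours described above. Leave any red look-alike of the rest alone.

How it is judged:
By the outcome, as a careful person would: the job done as asked, in the order asked, and still so for the second after the job is handed in, while the arm keeps its last pose, push and grip.
It also fails if it takes over 48 s, if anything falls off the work surface, if the arm or the gripper's body presses on something with over 40 N, if the wrist force passes 120 N, or if a joint passes its speed limit or range.

## Working session

There is one attempt and no reset: what is moved stays moved. The work goes in short steps, Python scripts to look and compute and a tool call to move; the robot and the scene stay as the last step left them, time stands still between calls to the robot, and variables do not carry over. Pictures are saved under pics/ and viewed, and the job is handed in when it is done.

Besides the shell and the picture viewer there is one more tool, called in YAML: its name, and indented under it one key for each argument. drive_tool: Moves the arm, as the interface text tells. Its arguments: {"type":"object","properties":{"increments":{"type":"array"},"squeeze":{"type":"number"}},"required":["increments"]}

```bash
mkdir -p pics
python3 - <<'E'
from station import ctrl
import cv2
for n in ["scene","side","wrist"]:
    im=ctrl.camera(n); cv2.imwrite(f"pics/{n}0.png",im[:,:,::-1]); c=ctrl.calibration(n); print(n,c)
print(ctrl.get_obs())
E
```

```text
scene {'fx': 464.08875024478306, 'fy': 464.08875024478306, 'cx': 283.96398474812065, 'cy': 212.74948236845276, 'k1': -0.1521875032485951, 'rvec': array([ 1.70394196,  2.02574881, -0.65710559]), 'tvec': array([ 0.17284219, -0.38429347,  1.72442463])}
side {'fx': 533.1210507075157, 'fy': 533.1210507075157, 'cx': 282.28519817512034, 'cy': 201.47841937680369, 'k1': 0.018145376795323638, 'rvec': array([ 2.12393459, -0.58180238,  0.31287568]), 'tvec': array([-0.54241465,  0.24434427,  1.29134695])}
wrist {'fx': 299.0949846009863, 'fy': 299.0949846009863, 'cx': 279.5235850352128, 'cy': 207.23258001091702, 'k1': -0.04760211330034651, 'rvec': array([-2.48152322, -1.57294206, -0.18218102]), 'tvec': array([-0.55011351, -0.02488726,  0.38866713])}
{'time_s': 0.15, 'qpos': array([ 1.06238053e+00,  3.00324767e-01,  1.52145327e+00, -3.85741659e-05,
        1.32070053e+00, -6.65956479e-02]), 'joint_vel': array([ 0.00023436, -0.001466  , -0.00416734, -0.00035174, -0.00081268,
        0.00024409]), 'tau': array([ 1.70159477e-03, -5.31959116e+01, -3.52824104e+01,  7.08312239e-02,
        2.35184940e-02, -5.90298600e-05]), 'ee_pos': array([0.23508706, 0.49701311, 0.22202066]), 'eef_rot': array([-3.14157098e+00,  8.86430544e-04,  1.12898576e+00]), 'force': array([-1.35439646,  0.85010518, -0.53218486]), 'moment': array([-0.01004321, -0.01709838,  0.05341349]), 'grip_width': 0.09399874458007249}
```

View pics/scene0.png

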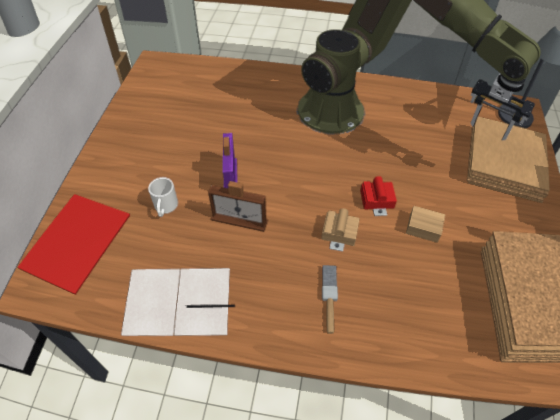

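View pics/side0.png

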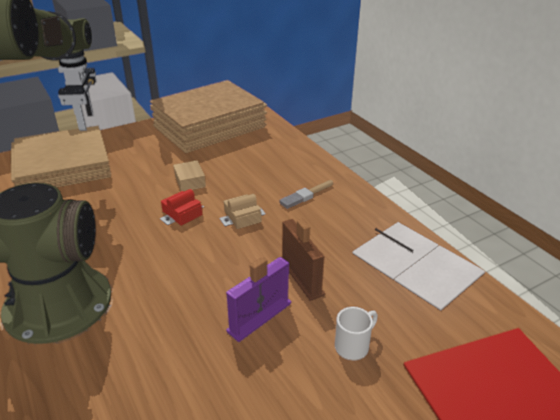

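View pics/wrist0.png

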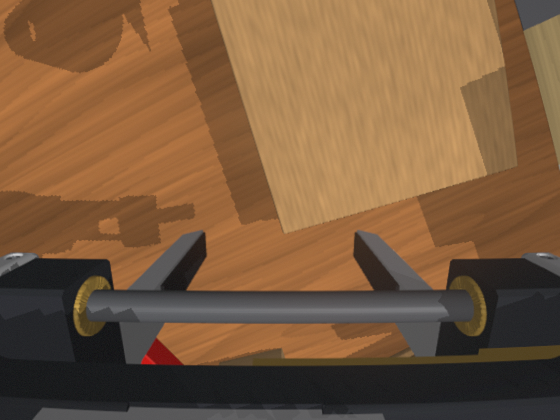

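The scene shows the dark gauge at about (238,208) with its dial facing the camera, and the pale rest with its ridge at (341,228). The purple look-alike is at (229,158), the red rest at (378,195), the offcut at (426,222), the mug at (163,196) and the brush at (330,295). I'll enlarge the gauge and rest.

Run:
```python
import cv2,numpy as np
def crop(src,x,y,w,h,s,out):
    im=cv2.imread(src)[y:y+h,x:x+w]; im=cv2.resize(im,None,fx=s,fy=s,interpolation=cv2.INTER_CUBIC)
    for i in range(0,w,10): cv2.putText(im,str(x+i),(i*s,8),0,.3,(0,255,255),1); cv2.line(im,(i*s,10),(i*s,14),(0,255,255),1)
    for i in range(0,h,10): cv2.putText(im,str(y+i),(0,i*s+3),0,.3,(0,255,255),1)
    cv2.imwrite(out,im)
crop("pics/scene0.png",200,170,80,70,8,"pics/c1.png")
crop("pics/scene0.png",315,195,60,60,10,"pics/c2.png")
crop("pics/side0.png",265,210,75,100,6,"pics/c3.png")
crop("pics/side0.png",210,185,65,50,10,"pics/c4.png")
```

```text
(no output)
```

View pics/c1.png

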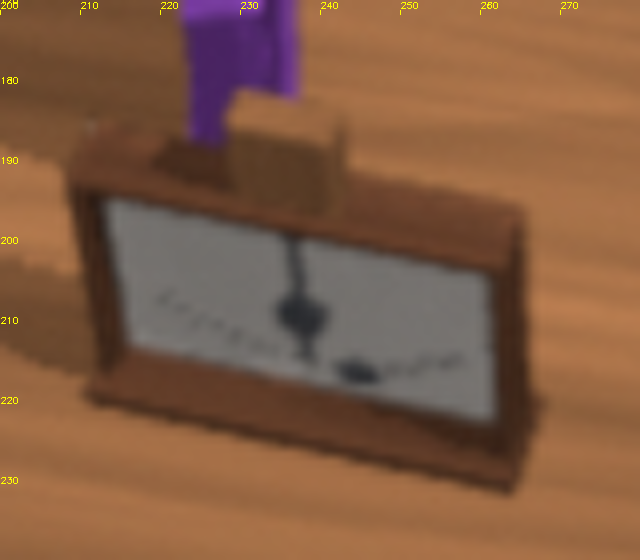

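View pics/c2.png

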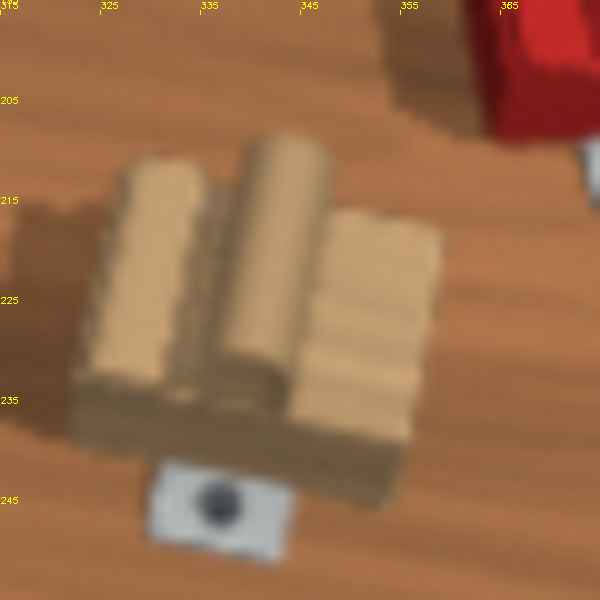

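View pics/c3.png

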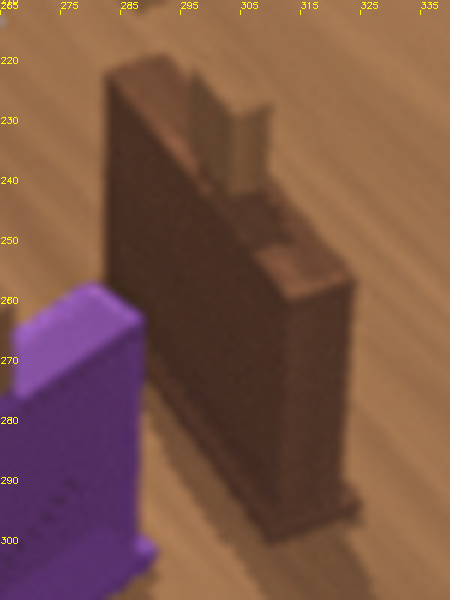

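View pics/c4.png

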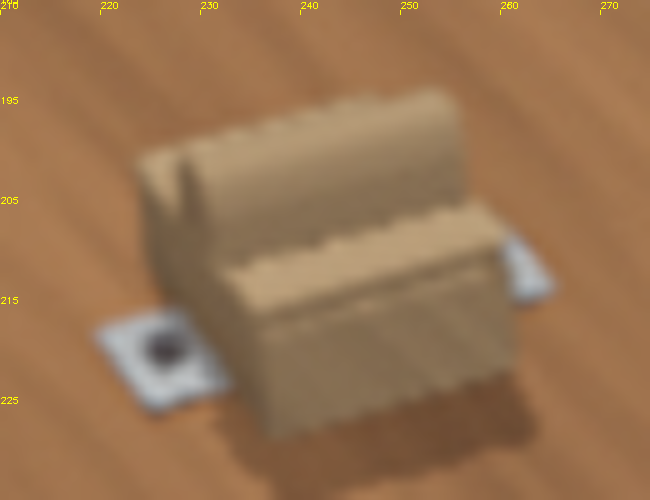

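```bash
cat > h.py <<'E'
import cv2,numpy as np
from scipy.optimize import least_squares
from scipy.spatial.transform import Rotation as R
def proj(P,c):
    P=np.atleast_2d(P); X=R.from_rotvec(np.ravel(c['rvec'])).apply(P)+np.ravel(c['tvec'])
    s=X[:,:2]/X[:,2:]; s=s*(1+c['k1']*(s**2).sum(1,keepdims=True))
    return s*[c['fx'],c['fy']]+[c['cx'],c['cy']]
def pose(p,pts): return R.from_euler('z',p[2]).apply(pts)+[p[0],p[1],0]
def crop(src,x,y,w,h,s,out):
    im=cv2.imread(src)[y:y+h,x:x+w]; im=cv2.resize(im,None,fx=s,fy=s,interpolation=cv2.INTER_CUBIC)
    for i in range(0,w,10): cv2.putText(im,str(x+i),(i*s,8),0,.3,(0,255,255),1); cv2.line(im,(i*s,10),(i*s,14),(0,255,255),1)
    for i in range(0,h,10): cv2.putText(im,str(y+i),(0,i*s+3),0,.3,(0,255,255),1)
    cv2.imwrite(out,im)
def tool_step(obs): pass
E
python3 - <<'E'
from h import *
from station import ctrl
C={n:ctrl.calibration(n) for n in("scene","side")}
for n,c in C.items(): print(n,'cam at',-R.from_rotvec(c['rvec']).inv().apply(c['tvec']))
G=[("scene",(.022,-.085,0),(211.2,220)),("scene",(.022,.085,0),(264,231.6)),("scene",(.015,-.082,.13),(208.7,193.1)),("scene",(.015,.082,.13),(264.4,202.7)),("scene",(-.015,.082,.13),(265.2,196)),("scene",(-.015,-.082,.13),(211,186.2)),
("side",(-.022,-.085,0),(310,300.8)),("side",(.022,-.085,0),(324.7,296.7)),("side",(-.015,-.082,.13),(313.7,260)),("side",(.015,-.082,.13),(323.8,256.2)),("side",(-.015,.082,.13),(282.5,222.5))]
Rr=[("scene",(.04,-.05,0),(322,239)),("scene",(.04,.05,0),(353.5,245.5)),("scene",(.04,.05,.04),(356,238.7)),("scene",(-.04,.05,.04),(359.2,217.5)),("scene",(.04,-.05,.046),(323,232.5)),("scene",(-.04,-.05,.046),(328.5,211)),
("side",(-.04,-.05,0),(236.5,228.5)),("side",(.04,-.05,0),(261.5,222.2)),("side",(-.04,-.05,.046),(236.2,216.5)),("side",(.04,-.05,.046),(260.5,209))]
for name,L in(("gauge",G),("rest",Rr)):
    def f(p): return np.concatenate([proj(pose(p,np.array([m])),C[n])[0]-u for n,m,u in L])
    r=least_squares(f,[.6,0,0],loss='soft_l1'); print(name,r.x.round(4)); print(r.fun.reshape(-1,2).round(1) if 0 else f(r.x).reshape(-1,2).round(1).tolist())
    if name=="gauge":
        g=r.x
        for y in np.arange(0,.4,.05):
            print(round(y,2),proj(pose(g,np.array([[.012,.082*np.sin(y),.115-.082*np.cos(y)]])),C['scene']).round(1))
    im={n:cv2.imread(f"pics/{n}0.png") for n in C}
E
```

```text
scene cam at [1.34589635 0.04140122 1.15673902]
side cam at [-0.01075145 -1.05936908  0.94821741]
gauge [ 0.5544 -0.2204 -0.0662]
[[-0.7, 0.7], [0.0, 0.2], [-1.7, -0.6], [-1.9, 0.7], [0.1, -0.7], [-0.6, -1.6], [-0.8, 0.2], [-0.0, -1.5], [-0.4, -0.8], [0.6, -0.9], [-1.4, -1.8]]
0.0 [[237.2 217.2]]
0.05 [[238.5 217.5]]
0.1 [[239.8 217.7]]
0.15 [[241.1 217.8]]
0.2 [[242.4 218. ]]
0.25 [[243.6 218. ]]
0.3 [[244.9 218.1]]
0.35 [[246.1 218.1]]
rest [ 0.5444  0.088  -0.0489]
[[-0.8, 1.1], [0.9, 0.9], [0.2, 0.3], [0.4, -0.4], [-0.6, -1.0], [-1.7, -1.1], [-0.2, 0.4], [-0.2, -1.0], [-0.6, -0.4], [0.5, -0.6]]
```

Run:
```python
from h import *
from station import ctrl
o=ctrl.get_obs(); c=ctrl.calibration("wrist")
T=R.from_euler('xyz',o['eef_rot']); W=R.from_rotvec(c['rvec']).inv()
p=-W.apply(c['tvec'])
print('cam in tool',T.inv().apply(p-o['ee_pos']).round(4)); print('axes in tool (cols cam x,y,z)\n',(T.inv()*W).as_matrix().round(3)); print(T.as_matrix().round(3))
# rays
def ray(n,u,z):
    c=ctrl.calibration(n); W=R.from_rotvec(c['rvec']).inv(); s=(np.array(u)-[c['cx'],c['cy']])/[c['fx'],c['fy']]; q=s.copy()
    for _ in range(20): q=s/(1+c['k1']*(q@q))
    d=W.apply([*q,1]); o=-W.apply(c['tvec']); return o+d*(z-o[2])/d[2]
for u in [(288,262),(265,262+5),(291,298)]: print('purple side z=.13',ray("side",u,.13),ray("side",u,0))
print('purple grip',ray("side",(259,262),.174),ray("scene",(230,140),.174))
for u in [(163,185),]: print('mug',ray("scene",u,.085))
print('red',ray("scene",(378,186),.068),'off',ray("scene",(428,215),.045))
```

```text
cam in tool [ 0.0008 -0.0661 -0.1609]
axes in tool (cols cam x,y,z)
 [[ 1.     0.001 -0.001]
 [-0.001  0.973  0.231]
 [ 0.001 -0.231  0.973]]
[[ 0.428  0.904 -0.   ]
 [ 0.904 -0.428 -0.001]
 [-0.001 -0.    -1.   ]]
purple side z=.13 [ 0.47852403 -0.28013192  0.13      ] [ 0.55626108 -0.15632518  0.        ]
purple side z=.13 [ 0.42470125 -0.26823767  0.13      ] [ 0.49388684 -0.14254115  0.        ]
purple side z=.13 [ 0.42464738 -0.38063954  0.13      ] [ 4.93824406e-01 -2.72801649e-01  1.11022302e-16]
purple grip [ 0.39791658 -0.29023631  0.174     ] [ 0.38992616 -0.27463227  0.174     ]
mug [ 0.52473323 -0.45853181  0.085     ]
red [0.39931063 0.18546948 0.068     ] off [0.46603907 0.34564702 0.045     ]
```

```bash
cat > plan.py <<'E'
from h import *
def plan(p0,r0,p1,r1,n,hand,nd=1):
    d=(r0.inv()*r1).as_rotvec(); out=[];p=np.array(p0,float);r=r0
    for i in range(1,n+1):
        pt=p0+(p1-p0)*i/n; rt=r0*R.from_rotvec(d*i/n)
        w=np.degrees((r.inv()*rt).as_rotvec()).round(nd); s=(r.inv().apply(pt-p)*1000).round(nd)
        out.append([w.tolist(),s.tolist(),hand]); p=p+r.apply(s/1000); r=r*R.from_rotvec(np.radians(w))
    print(str(out).replace(' ','')); print('end',p.round(4),np.linalg.norm(np.array([o[1] for o in out]),axis=1).max(),np.linalg.norm(np.array([o[0] for o in out]),axis=1).max())
def down(yaw): return R.from_euler('xyz',[np.pi,0,yaw])
E
python3 - <<'E'
from plan import *
from station import ctrl
o=ctrl.get_obs(); r0=R.from_euler('xyz',o['eef_rot']); p0=o['ee_pos']
r1=down(-1.637)*R.from_euler('x',-25,degrees=True)
plan(p0,r0,np.array([.64,-.222,.225]),r1,18,0.5)
E
```

```text
[[[-0.4,-1.9,8.6],[-26.5,37.4,-0.1],0.5],[[-0.3,-1.9,8.6],[-20.6,41.0,0.9],0.5],[[-0.4,-1.9,8.6],[-14.2,43.5,1.7],0.5],[[-0.3,-1.9,8.7],[-7.4,45.2,2.4],0.5],[[-0.4,-1.9,8.6],[-0.5,45.8,2.7],0.5],[[-0.4,-2.0,8.6],[6.5,45.2,3.0],0.5],[[-0.3,-1.9,8.6],[13.3,43.8,2.9],0.5],[[-0.4,-1.9,8.6],[19.8,41.3,2.6],0.5],[[-0.3,-1.9,8.6],[25.8,37.8,2.2],0.5],[[-0.4,-1.9,8.7],[31.3,33.5,1.3],0.5],[[-0.4,-1.9,8.6],[35.9,28.4,0.5],0.5],[[-0.3,-1.9,8.6],[39.9,22.7,-0.6],0.5],[[-0.4,-1.9,8.6],[42.7,16.5,-1.9],0.5],[[-0.3,-1.9,8.6],[44.6,10.0,-3.2],0.5],[[-0.4,-1.9,8.6],[45.5,3.2,-4.8],0.5],[[-0.4,-1.9,8.7],[45.3,-3.6,-6.2],0.5],[[-0.3,-2.0,8.6],[44.0,-10.3,-7.7],0.5],[[-0.4,-1.9,8.6],[41.6,-16.7,-9.3],0.5]]
end [ 0.6399 -0.222   0.225 ] 45.909258325527325 8.91403387922662
```

drive_tool:
  increments:
    - [[-0.4,-1.9,8.6],[-26.5,37.4,-0.1],0.5]
    - [[-0.3,-1.9,8.6],[-20.6,41.0,0.9],0.5]
    - [[-0.4,-1.9,8.6],[-14.2,43.5,1.7],0.5]
    - [[-0.3,-1.9,8.7],[-7.4,45.2,2.4],0.5]
    - [[-0.4,-1.9,8.6],[-0.5,45.8,2.7],0.5]
    - [[-0.4,-2.0,8.6],[6.5,45.2,3.0],0.5]
    - [[-0.3,-1.9,8.6],[13.3,43.8,2.9],0.5]
    - [[-0.4,-1.9,8.6],[19.8,41.3,2.6],0.5]
    - [[-0.3,-1.9,8.6],[25.8,37.8,2.2],0.5]
    - [[-0.4,-1.9,8.7],[31.3,33.5,1.3],0.5]
    - [[-0.4,-1.9,8.6],[35.9,28.4,0.5],0.5]
    - [[-0.3,-1.9,8.6],[39.9,22.7,-0.6],0.5]
    - [[-0.4,-1.9,8.6],[42.7,16.5,-1.9],0.5]
    - [[-0.3,-1.9,8.6],[44.6,10.0,-3.2],0.5]
    - [[-0.4,-1.9,8.6],[45.5,3.2,-4.8],0.5]
    - [[-0.4,-1.9,8.7],[45.3,-3.6,-6.2],0.5]
    - [[-0.3,-2.0,8.6],[44.0,-10.3,-7.7],0.5]
    - [[-0.4,-1.9,8.6],[41.6,-16.7,-9.3],0.5]
    - [[0,0,0],[0,0,0],0.5]
    - [[0,0,0],[0,0,0],0.5]
  squeeze: 40

```text
time_s: 2.65
ee_pos: [0.6399, -0.2214, 0.2244]
eef_rot: [2.704, 0.002, -1.636]
force: [0.3, 0.4, 0.4]
grip_width: 0.0467
```

Run:
```python
from station import ctrl
import cv2,pickle
o=ctrl.get_obs(); c=ctrl.calibration("wrist"); pickle.dump(c,open("w1.pkl","wb"))
cv2.imwrite("pics/w1.png",ctrl.camera("wrist")[:,:,::-1]); print(o['time_s'],o['ee_pos'],o['eef_rot'],o['force'],o['qpos'])
```

```text
2.65 [ 0.6398701  -0.2213802   0.22441064] [ 2.70432052e+00  1.91191517e-03 -1.63621937e+00] [0.31242116 0.3646399  0.38010945] [-0.34412479  0.89938577  0.64910797 -0.12738531  2.012751    1.26166935]
```

View pics/w1.png

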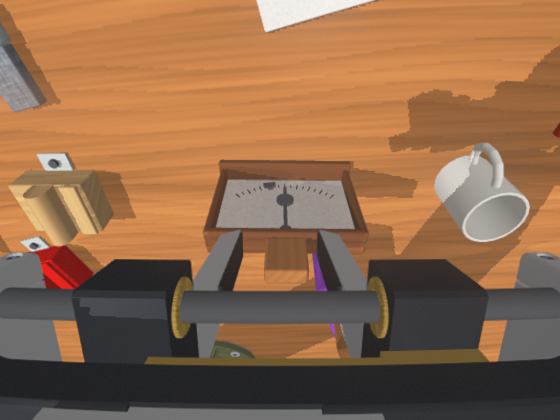

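The wrist picture shows the dial upside down at about (285,205), with the pointer hanging near the middle and the index tab at about (269,186). The rest is at (60,205).

Run:
```python
from h import *
crop("pics/w1.png",255,170,60,60,12,"pics/w1a.png")
crop("pics/w1.png",200,155,170,130,4,"pics/w1b.png")
crop("pics/w1.png",5,145,115,110,6,"pics/w1c.png")
```

```text
(no output)
```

View pics/w1a.png

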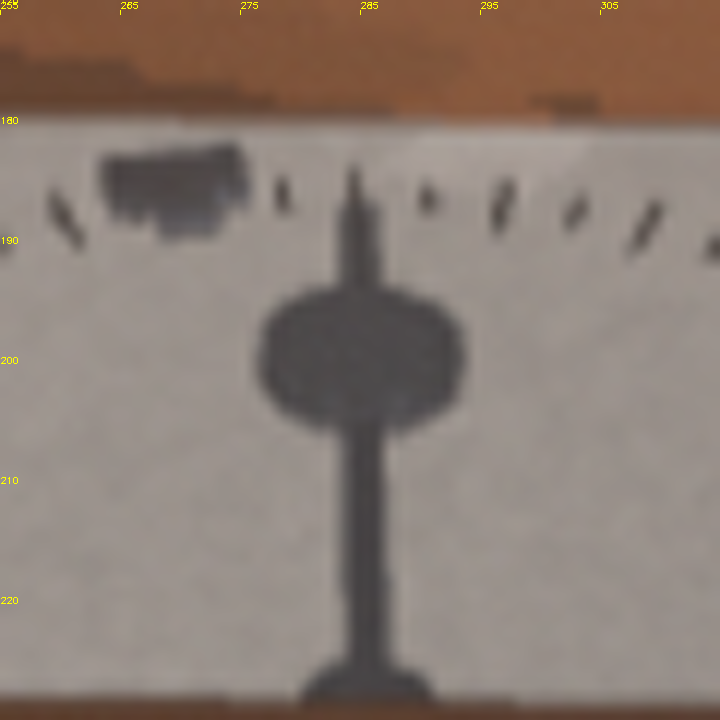

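View pics/w1b.png

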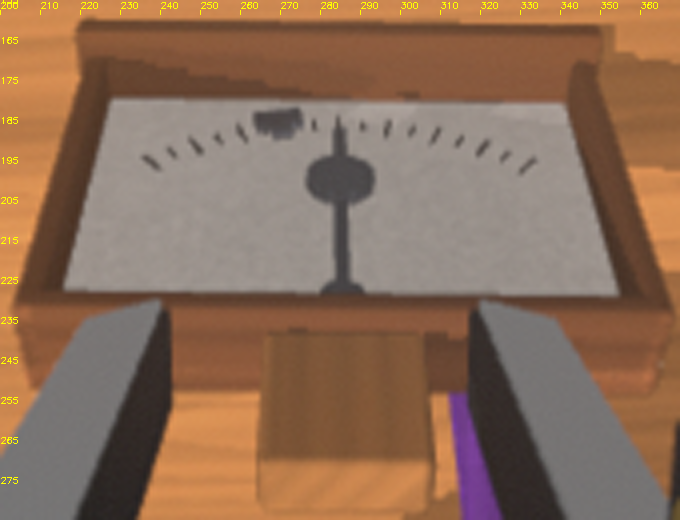

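View pics/w1c.png

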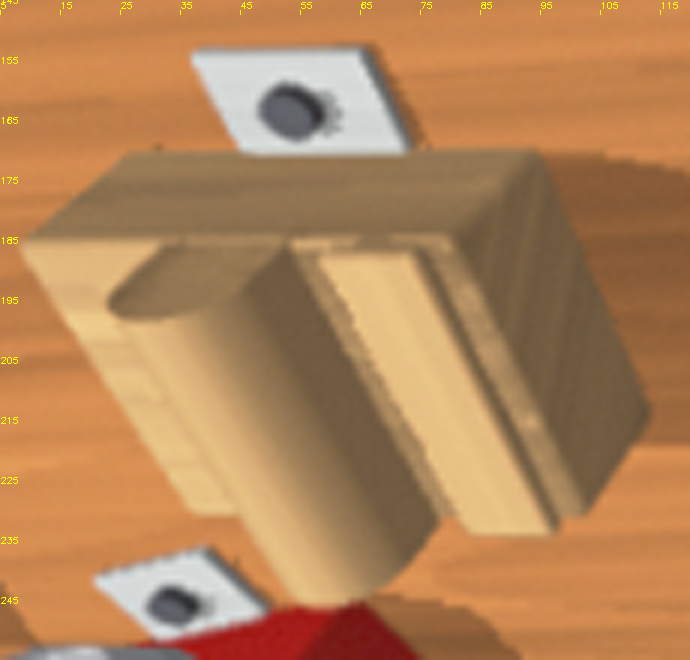

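```bash
cat > fit.py <<'E'
from h import *
from station import ctrl
import pickle
C={n:ctrl.calibration(n) for n in("scene","side")}; C['w']=pickle.load(open("w1.pkl","rb"))
G=[("scene",(.022,-.085,0),(211.2,220)),("scene",(.022,.085,0),(264,231.6)),("scene",(.015,-.082,.13),(208.7,193.1)),("scene",(-.015,.082,.13),(265.2,196)),
("side",(-.022,-.085,0),(310,300.8)),("side",(.022,-.085,0),(324.7,296.7)),("side",(-.015,-.082,.13),(313.7,260)),("side",(.015,-.082,.13),(323.8,256.2)),
("w",(.009,.02,.174),(264.5,269.5)),("w",(.009,-.02,.174),(308,270)),("w",(.009,.02,.13),(265.8,238)),("w",(.009,-.02,.13),(305.5,238.2)),("w",(.015,.082,.13),(204,230.8)),("w",(.015,-.082,.13),(367,232.5)),("w",(.022,.085,0),(220,160.5)),("w",(.022,-.085,0),(349.5,161.8))]
Rr=[("scene",(.04,-.05,0),(322,239)),("scene",(.04,.05,0),(353.5,245.5)),("scene",(.04,.05,.04),(356,238.7)),("scene",(-.04,.05,.04),(359.2,217.5)),
("side",(-.04,-.05,0),(236.5,228.5)),("side",(.04,-.05,0),(261.5,222.2)),
("w",(.04,.05,0),(26.3,170.8)),("w",(.04,-.05,0),(95,170.3)),("w",(-.04,-.05,0),(113.3,213.3)),("w",(.04,.05,.04),(9.2,185)),("w",(.04,-.05,.04),(80.8,184.5)),("w",(-.04,.05,.04),(38.3,230.8)),("w",(-.04,-.05,.04),(102.2,230.8))]
def fit(L):
    def f(p): return np.concatenate([(proj(pose(p,np.array([m])),C[n])[0]-u) for n,m,u in L])
    r=least_squares(f,[.6,0,0],loss='soft_l1'); return r.x,f(r.x).reshape(-1,2)
if __name__=="__main__":
    for name,L in(("gauge",G),("rest",Rr)):
        for s in(("scene","side","w"),("w",),("scene","side")):
            x,e=fit([l for l in L if l[0] in s]); print(name,s,x.round(4)); print(e.round(1).tolist())
    g,_=fit([l for l in G if l[0]=='w'])
    # dial points: plane x=xd, solve y,z
    for xd in (.002,.006,.010):
        def sol(u):
            r=least_squares(lambda q:proj(pose(g,np.array([[xd,q[0],q[1]]])),C['w'])[0]-u,[0,.05]); return r.x
        print(xd,{k:(sol(u)*1000).round(1).tolist() for k,u in dict(tip=(284.4,183.5),bob=(285.2,199.7),stem=(285.6,222),tabin=(270,190),tabc=(269.5,185.5),tabtopL=(263.5,183),tabtopR=(275,182),t1=(278.4,186),tm1=(290.6,186.5),tm2=(296.7,187),tm3=(303,188),tm4=(308.8,189)).items()})
E
python3 fit.py
```

```text
gauge ('scene', 'side', 'w') [ 0.5548 -0.2214 -0.0775]
[[-1.0, 0.5], [-0.5, 0.5], [-2.0, -0.8], [-0.3, -0.4], [-0.9, 0.4], [0.0, -1.2], [-0.5, -0.6], [0.7, -0.5], [-1.1, 3.1], [1.5, 2.9], [-0.5, -0.8], [0.5, -0.6], [-2.6, 1.2], [2.8, 1.1], [-1.1, -1.1], [0.1, -0.9]]
gauge ('w',) [ 0.5549 -0.2215 -0.0784]
[[-1.0, 2.9], [1.6, 2.8], [-0.4, -0.9], [0.6, -0.7], [-2.5, 1.0], [3.0, 1.1], [-1.0, -1.3], [0.2, -0.9]]
gauge ('scene', 'side') [ 0.5544 -0.2208 -0.0723]
[[-0.8, 0.5], [-0.2, 0.3], [-1.8, -0.8], [-0.1, -0.6], [-1.0, 0.3], [-0.1, -1.3], [-0.6, -0.7], [0.6, -0.7]]
rest ('scene', 'side', 'w') [ 0.5443  0.0843 -0.0609]
[[-2.2, 0.8], [-0.5, 0.8], [-1.2, 0.2], [-0.7, -0.4], [0.1, 1.1], [0.3, -0.2], [-0.4, -1.2], [0.1, -1.6], [1.8, 1.1], [-3.5, 1.1], [-1.0, 0.9], [-2.0, 1.5], [0.9, 1.8]]
rest ('w',) [ 0.5453  0.083  -0.0574]
[[0.0, -1.7], [0.6, -2.4], [2.4, 0.5], [-3.0, 0.6], [-0.6, 0.1], [-1.3, 1.1], [1.5, 1.1]]
rest ('scene', 'side') [ 0.5435  0.0869 -0.0559]
[[-1.2, 0.7], [0.4, 0.7], [-0.2, 0.1], [0.1, -0.6], [-0.5, 0.7], [-0.4, -0.7]]
0.002 {'tip': [-0.1, 24.9], 'bob': [-0.6, 59.2], 'stem': [-0.4, 99.2], 'tabin': [17.9, 39.7], 'tabc': [18.8, 29.9], 'tabtopL': [26.5, 24.4], 'tabtopR': [11.9, 21.8], 't1': [7.6, 30.7], 'tm1': [-7.8, 31.5], 'tm2': [-15.4, 32.5], 'tm3': [-23.1, 34.5], 'tm4': [-30.2, 36.5]}
0.006 {'tip': [0.1, 30.9], 'bob': [-0.4, 64.6], 'stem': [-0.3, 103.8], 'tabin': [17.7, 45.4], 'tabc': [18.6, 35.7], 'tabtopL': [26.2, 30.3], 'tabtopR': [11.9, 27.8], 't1': [7.6, 36.6], 'tm1': [-7.4, 37.4], 'tm2': [-14.9, 38.3], 'tm3': [-22.5, 40.3], 'tm4': [-29.5, 42.3]}
0.01 {'tip': [0.3, 36.9], 'bob': [-0.2, 69.9], 'stem': [-0.1, 108.4], 'tabin': [17.5, 51.1], 'tabc': [18.4, 41.6], 'tabtopL': [25.9, 36.3], 'tabtopR': [11.8, 33.8], 't1': [7.6, 42.5], 'tm1': [-7.1, 43.2], 'tm2': [-14.5, 44.1], 'tm3': [-21.9, 46.1], 'tm4': [-28.8, 48.1]}
```

```bash
cat > fit2.py <<'E'
from fit import *
def unpack(v):
    c=dict(C['w']); c['rvec']=(R.from_rotvec(v[6:9]*.01)*R.from_rotvec(C['w']['rvec'])).as_rotvec(); c['tvec']=np.ravel(C['w']['tvec'])+v[9:12]*.002; return c
def res(v):
    cc={'w':unpack(v)}; out=[]
    for p,L in((v[:3],G),(v[3:6],Rr)):
        for n,m,u in L:
            if n=='w': out.append((proj(pose(p,np.array([m])),cc[n])[0]-u)/.7)
            else: out.append((proj(pose(p,np.array([m])),C[n])[0]-u)/.7)
    out.append(v[6:12]); return np.concatenate(out)
r=least_squares(res,[.55,-.22,-.07,.544,.085,-.06]+[0]*6,loss='soft_l1')
if __name__=="__main__":
    print(r.x.round(4)); print((res(r.x)[:-6].reshape(-1,2)*.7).round(1).tolist())
    c=unpack(r.x); g=r.x[:3]
    for xd in (.0,.003,.006,.009):
        def sol(u):
            q=least_squares(lambda q:proj(pose(g,np.array([[xd,q[0],q[1]]])),c)[0]-u,[0,.05]); return q.x
        print(xd)
        for k,u in dict(tip=(284.4,183.5),bob=(285.2,199.7),stem=(285.6,222),tabin=(270.5,190),tabc=(269.5,185.5),tabtopL=(263.5,183),tabtopR=(275,182),t1=(278.4,186),tm1=(290.6,186.5),tm2=(296.7,187),tm4=(308.8,189)).items():
            y,z=sol(u); print('  ',k,(y*1000).round(1),(z*1000).round(1),'R',(1000*np.hypot(y,.115-z)).round(1),'ang',np.arctan2(y,.115-z).round(3))
E
python3 fit2.py
```

```text
[ 0.5535 -0.2216 -0.0729  0.5442  0.0882 -0.0557 -0.5751 -0.0386  0.2621
 -0.7021  0.3805  2.3714]
[[-1.0, 0.2], [-0.4, 0.0], [-2.0, -1.1], [-0.3, -0.9], [-1.1, 0.7], [-0.2, -1.0], [-0.7, -0.4], [0.4, -0.3], [-0.6, 0.5], [0.6, 0.4], [-0.1, -2.0], [-0.1, -1.8], [-0.5, 0.2], [0.6, -0.0], [0.3, 0.0], [-1.1, 0.1], [-0.8, 1.0], [0.9, 0.9], [0.2, 0.3], [0.5, -0.3], [-0.5, 0.4], [-0.4, -1.0], [1.3, -1.4], [0.5, -1.9], [1.8, 0.3], [-1.3, 0.5], [-0.5, 0.1], [-0.7, 0.3], [1.0, 0.5]]
0.0
   tip -0.2 20.4 R 94.6 ang -0.002
   bob -0.8 56.1 R 58.9 ang -0.013
   stem -0.7 97.7 R 17.3 ang -0.038
   tabin 17.7 35.7 R 81.3 ang 0.22
   tabc 19.3 25.4 R 91.6 ang 0.212
   tabtopL 27.4 19.7 R 99.2 ang 0.279
   tabtopR 12.2 17.0 R 98.8 ang 0.124
   t1 7.7 26.4 R 88.9 ang 0.087
   tm1 -8.1 27.3 R 88.1 ang -0.092
   tm2 -16.0 28.3 R 88.2 ang -0.183
   tm4 -31.4 32.6 R 88.2 ang -0.364
0.003
   tip -0.1 24.9 R 90.1 ang -0.001
   bob -0.6 60.2 R 54.8 ang -0.012
   stem -0.5 101.2 R 13.8 ang -0.04
   tabin 17.6 40.0 R 77.0 ang 0.23
   tabc 19.1 29.9 R 87.2 ang 0.221
   tabtopL 27.1 24.2 R 94.7 ang 0.29
   tabto
[... 256 characters left out ...]
4.7 R 10.4 ang -0.041
   tabin 17.4 44.3 R 72.8 ang 0.242
   tabc 19.0 34.4 R 82.8 ang 0.231
   tabtopL 26.8 28.8 R 90.3 ang 0.301
   tabtopR 12.1 26.2 R 89.7 ang 0.136
   t1 7.7 35.3 R 80.1 ang 0.096
   tm1 -7.7 36.1 R 79.2 ang -0.097
   tm2 -15.4 37.1 R 79.4 ang -0.195
   tm4 -30.3 41.3 R 79.7 ang -0.39
0.009
   tip 0.2 34.0 R 81.0 ang 0.002
   bob -0.4 68.3 R 46.7 ang -0.009
   stem -0.3 108.1 R 6.9 ang -0.045
   tabin 17.3 48.7 R 68.6 ang 0.255
   tabc 18.8 38.8 R 78.5 ang 0.242
   tabtopL 26.5 33.3 R 85.9 ang 0.314
   tabtopR 12.1 30.8 R 85.1 ang 0.142
   t1 7.7 39.8 R 75.6 ang 0.102
   tm1 -7.5 40.6 R 74.8 ang -0.1
   tm2 -15.0 41.6 R 75.0 ang -0.202
   tm4 -29.7 45.7 R 75.4 ang -0.405
```

Run:
```python
from plan import *
from station import ctrl
o=ctrl.get_obs(); r0=R.from_euler('xyz',o['eef_rot']); p0=o['ee_pos']
plan(p0,r0,np.array([.5535,-.2216,.235]),down(-.073),10,0.5)
```

```text
[[[2.0,2.0,-8.8],[0.6,8.2,2.8],0.5],[[1.9,1.9,-8.8],[-0.7,8.3,2.4],0.5],[[2.0,2.0,-8.8],[-2.1,8.2,2.1],0.5],[[1.9,1.9,-8.8],[-3.4,7.8,1.8],0.5],[[2.0,2.0,-8.8],[-4.6,7.3,1.4],0.5],[[2.0,2.0,-8.8],[-5.6,6.5,1.0],0.5],[[1.9,1.9,-8.8],[-6.7,5.6,0.5],0.5],[[2.0,2.0,-8.8],[-7.4,4.5,0.1],0.5],[[1.9,1.9,-8.8],[-8.1,3.3,-0.3],0.5],[[2.0,2.0,-8.7],[-8.4,2.1,-0.6],0.5]]
end [ 0.5535 -0.2216  0.235 ] 8.751571287488893 9.243376006633074
```

drive_tool:
  increments:
    - [[2.0,2.0,-8.8],[0.6,8.2,2.8],0.5]
    - [[1.9,1.9,-8.8],[-0.7,8.3,2.4],0.5]
    - [[2.0,2.0,-8.8],[-2.1,8.2,2.1],0.5]
    - [[1.9,1.9,-8.8],[-3.4,7.8,1.8],0.5]
    - [[2.0,2.0,-8.8],[-4.6,7.3,1.4],0.5]
    - [[2.0,2.0,-8.8],[-5.6,6.5,1.0],0.5]
    - [[1.9,1.9,-8.8],[-6.7,5.6,0.5],0.5]
    - [[2.0,2.0,-8.8],[-7.4,4.5,0.1],0.5]
    - [[1.9,1.9,-8.8],[-8.1,3.3,-0.3],0.5]
    - [[2.0,2.0,-8.7],[-8.4,2.1,-0.6],0.5]
    - [[0,0,0],[0,0,0],0.5]
    - [[0,0,0],[0,0,0],0.5]

```text
time_s: 4.2
ee_pos: [0.5537, -0.2218, 0.2354]
eef_rot: [3.14, -0.0, -0.078]
force: [1.0, -0.5, 0.4]
grip_width: 0.0469
```

Run:
```python
from station import ctrl
import cv2,pickle
from h import *
o=ctrl.get_obs(); c=ctrl.calibration("wrist"); pickle.dump(c,open("w2.pkl","wb"))
cv2.imwrite("pics/w2.png",ctrl.camera("wrist")[:,:,::-1]); print(o['time_s'],o['ee_pos'],o['eef_rot'])
cv2.imwrite("pics/s2.png",ctrl.camera("side")[:,:,::-1])
cv2.imwrite("pics/e2.png",ctrl.camera("scene")[:,:,::-1])
crop("pics/w2.png",140,130,280,200,3,"pics/w2a.png")
crop("pics/s2.png",240,150,120,120,5,"pics/s2a.png")
```

```text
4.2 [ 0.55374961 -0.22176122  0.23535788] [ 3.14022397e+00 -2.68735994e-04 -7.81624635e-02]
```

View pics/w2.png

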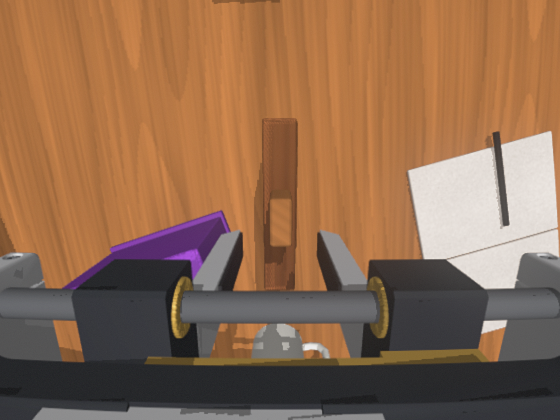

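View pics/s2a.png

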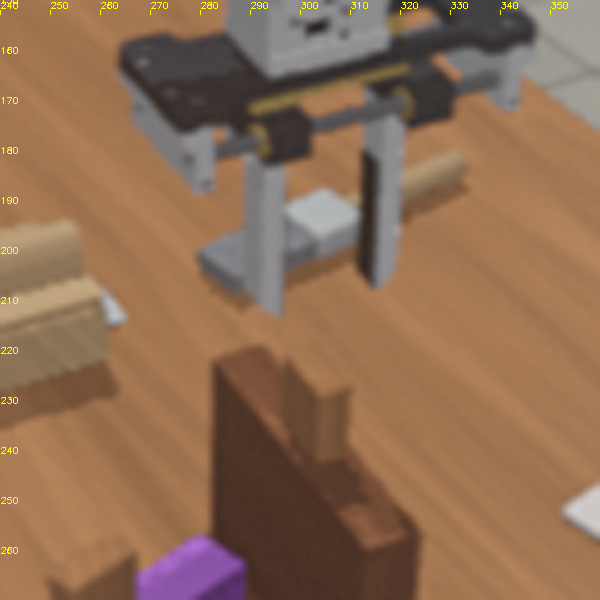

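Wrist: the grip block sits at (281,222), midway between the fingers and parallel to them. I'll check the position along the jaws' y against the model.

Run:
```python
from h import *
import pickle
crop("pics/w2.png",250,110,60,190,4,"pics/w2a.png")
c=pickle.load(open("w2.pkl","rb"))
g=[.5535,-.2216,-.073]
for n,m in dict(gt1=(0,.02,.174),gt2=(0,-.02,.174),L=(-.009,.02,.174),Rr=(.009,.02,.174),ct1=(0,.082,.13),ct2=(0,-.082,.13)).items(): print(n,proj(pose(g,np.array([m])),c).round(1))
```

```text
gt1 [[278.  199.4]]
gt2 [[278.3 248.9]]
L [[266.2 199.5]]
Rr [[289.9 199.4]]
ct1 [[277.8 118.1]]
ct2 [[278.8 291.5]]
```

View pics/w2a.png

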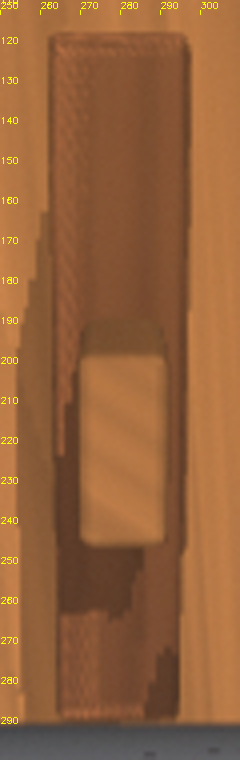

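drive_tool:
  increments:
    - [[0,0,0],[0,0,30],0.5]
    - [[0,0,0],[0,0,30],0.5]
    - [[0,0,0],[0,0,15],0.5]
    - [[0,0,0],[0,0,8],0.5]
    - [[0,0,0],[0,0,0],0.3]
    - [[0,0,0],[0,0,0],0.1]
    - [[0,0,0],[0,0,0],0]
    - [[0,0,0],[0,0,0],0]
    - [[0,0,0],[0,0,0],0]
    - [[0,0,0],[0,0,0],0]
  squeeze: 40

```text
time_s: 5.6
ee_pos: [0.554, -0.2226, 0.1525]
eef_rot: [3.141, -0.002, -0.076]
force: [1.8, -0.3, 5.8]
grip_width: 0.018
```

drive_tool:
  increments:
    - [[0,0,0],[0,0,-15],0]
    - [[0,0,0],[0,0,-30],0]
    - [[0,0,0],[0,0,-40],0]
    - [[0,0,0],[0,0,-25],0]
    - [[0,0,0],[0,0,0],0]
    - [[0,0,0],[0,0,0],0]

```text
time_s: 6.35
ee_pos: [0.5531, -0.2222, 0.2603]
eef_rot: [-3.141, 0.002, -0.076]
force: [-0.2, 0.4, -6.0]
grip_width: 0.0178
```

Run:
```python
from plan import *
from station import ctrl
o=ctrl.get_obs(); r0=R.from_euler('xyz',o['eef_rot']); p0=o['ee_pos']; print(o)
# gauge origin relative TCP unknown; go above rest
plan(p0,r0,np.array([.5442,.086,.262]),down(-.0557),10,0)
```

```text
{'time_s': 6.35, 'qpos': array([-4.43263464e-01,  3.80727738e-01,  1.32588507e+00, -4.35195512e-04,
        1.43719120e+00, -3.67446834e-01]), 'joint_vel': array([ 0.0001572 ,  0.00836962,  0.00406208,  0.00030099, -0.00060835,
       -0.00014975]), 'tau': array([ 2.50935619e-02, -6.40599275e+01, -4.01362503e+01,  6.16786326e-02,
        9.78228939e-02, -1.24461740e-04]), 'ee_pos': array([ 0.55306773, -0.22218742,  0.26027602]), 'eef_rot': array([-3.14120066e+00,  2.21864733e-03, -7.57577464e-02]), 'force': array([-0.22600576,  0.40565588, -6.02582948]), 'moment': array([-0.06365196,  0.04986076,  0.04183241]), 'grip_width': 0.01781923625613598}
[[[-0.0,0.0,-0.1],[-3.2,-30.7,-0.2],0],[[-0.0,0.0,-0.1],[-3.2,-30.6,-0.1],0],[[-0.0,0.0,-0.1],[-3.1,-30.7,-0.2],0],[[-0.0,0.1,-0.2],[-3.0,-30.7,-0.1],0],[[-0.0,-0.0,-0.1],[-3.0,-30.7,-0.2],0],[[-0.0,-0.0,-0.1],[-2.9,-30.7,-0.1],0],[[-0.0,-0.0,-0.1],[-2.8,-30.7,-0.2],0],[[-0.0,0.0,-0.1],[-2.8,-30.7,-0.1],0],[[-0.0,0.0,-0.1],[-2.8,-30.7,-0.2],0],[[-0.0,0.0,-0.1],[-2.6,-30.7,-0.2],0]]
end [0.5442 0.086  0.262 ] 30.8669726406721 0.223606797749979
```

drive_tool:
  increments:
    - [[0,0,-0.1],[-1.6,-15,0],0]
    - [[0,0,-0.1],[-3.2,-30.6,0],0]
    - [[0,0,-0.1],[-3.1,-30.7,-0.2],0]
    - [[0,0,-0.1],[-3.0,-30.7,-0.1],0]
    - [[0,0,-0.1],[-3.0,-30.7,-0.2],0]
    - [[0,0,-0.1],[-2.9,-30.7,-0.1],0]
    - [[0,0,-0.1],[-2.8,-30.7,-0.2],0]
    - [[0,0,-0.1],[-2.8,-30.7,-0.1],0]
    - [[0,0,-0.1],[-2.8,-30.7,-0.2],0]
    - [[0,0,-0.1],[-2.6,-30.7,-0.2],0]
    - [[0,0,-0.1],[-1.4,-15.4,-0.2],0]
    - [[0,0,0],[0,0,0],0]
    - [[0,0,0],[0,0,0],0]
    - [[0,0,0],[0,0,0],0]
    - [[0,0,0],[0,0,0],0]

```text
time_s: 8.22
ee_pos: [0.545, 0.0849, 0.2632]
eef_rot: [3.141, -0.0, -0.057]
force: [-0.1, 0.5, -5.8]
grip_width: 0.0179
```

Run:
```python
from station import ctrl
from h import *
print(ctrl.get_obs())
for n in("scene","side"): cv2.imwrite(f"pics/{n}3.png",ctrl.camera(n)[:,:,::-1])
crop("pics/scene3.png",300,130,90,125,6,"pics/e3a.png")
crop("pics/side3.png",205,130,90,110,7,"pics/s3a.png")
```

```text
{'time_s': 8.225, 'qpos': array([ 8.84646363e-02,  2.75348518e-01,  1.45756884e+00, -5.69386564e-04,
        1.40852054e+00,  1.45912159e-01]), 'joint_vel': array([ 0.00552728,  0.00047337, -0.00105976,  0.00248014, -0.00049384,
        0.0016975 ]), 'tau': array([-2.17903149e-02, -5.56564665e+01, -3.85712314e+01,  7.68045941e-02,
        2.68485473e-02, -5.03401869e-03]), 'ee_pos': array([0.54502869, 0.08494254, 0.26319018]), 'eef_rot': array([ 3.14105920e+00, -2.34782763e-04, -5.73555108e-02]), 'force': array([-0.05981505,  0.45067679, -5.80766533]), 'moment': array([-0.00454072,  0.08100542,  0.03489903]), 'grip_width': 0.017902840329980112}
```

View pics/e3a.png

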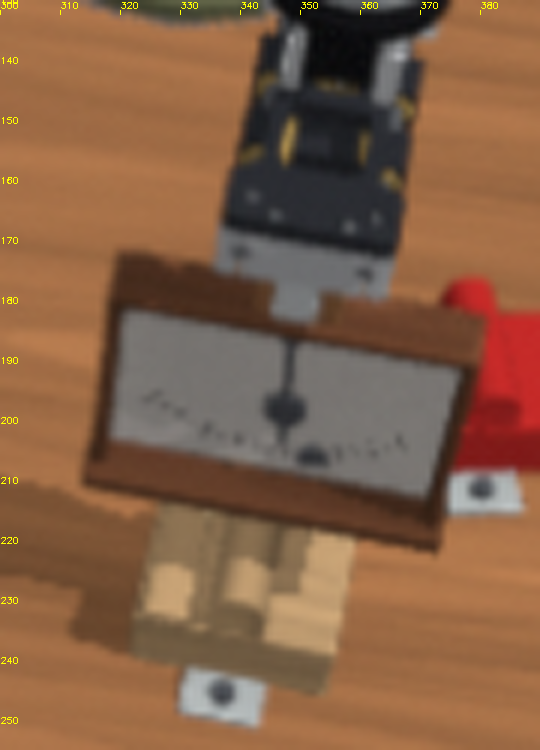

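View pics/s3a.png

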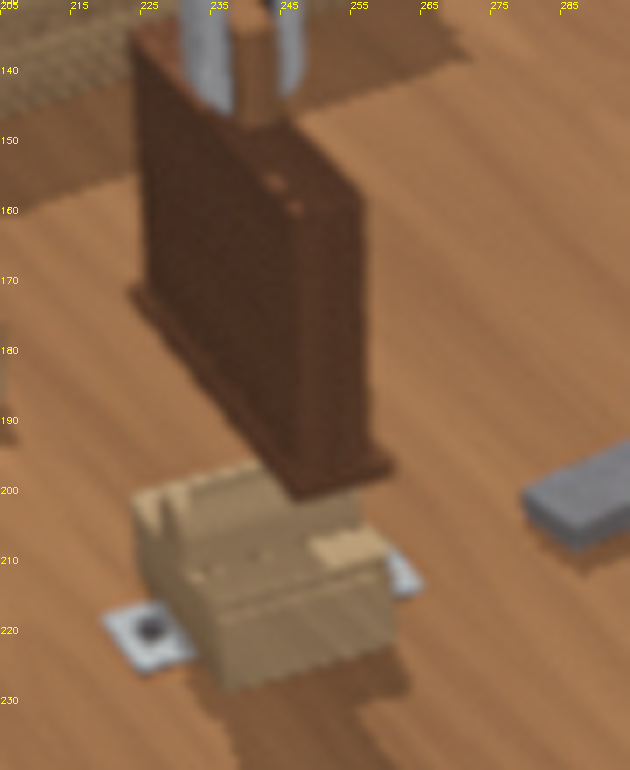

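Run:
```python
from h import *
from fit import C,G,Rr,fit
zb=.2632-.1525
L=[("scene",(.022,-.085,0),(313.7,210.8)),("scene",(.022,.085,0),(373,222)),("side",(-.022,-.085,0),(247.4,201.4)),("side",(.022,-.085,0),(261.1,196.7)),("side",(-.022,.085,0),(223.6,172.4))]
def f(p): return np.concatenate([proj(pose(p[:3],np.array([m]))+[0,0,p[3]],C[n])[0]-u for n,m,u in L]+[[(p[3]-zb)/.001]])
r=least_squares(f,[.545,.085,0,zb]); print(r.x.round(4),f(r.x).round(1))
x,e=fit([l for l in Rr if l[0]!='w']); print('rest',x.round(4))
# rest sanity: ridge front end base center etc. predicted in scene
for m in [(.04,0,.068),(-.04,0,.068),(.04,-.014,.054),(.04,.014,.054),(.04,.014,.04),(.04,-.014,.04),(-.04,.014,.054)]: print(m,proj(pose(x,np.array([m])),C['scene']).round(1),proj(pose(x,np.array([m])),C['side']).round(1))
```

```text
[ 0.5472  0.0883 -0.0511  0.1112] [-0.7  1.  -0.   0.9 -0.7  0.1  0.2  0.6 -1.1 -0.4  0.5]
rest [ 0.5435  0.0869 -0.0559]
(0.04, 0, 0.068) [[339.8 230. ]] [[253.3 193.8]]
(-0.04, 0, 0.068) [[343.9 208.2]] [[228.  200.9]]
(0.04, -0.014, 0.054) [[334.5 231.9]] [[255.5 200.1]]
(0.04, 0.014, 0.054) [[344.1 233.7]] [[251.4 195.3]]
(0.04, 0.014, 0.04) [[343.5 236.4]] [[251.6 199.2]]
(0.04, -0.014, 0.04) [[334.  234.6]] [[255.6 204. ]]
(-0.04, 0.014, 0.054) [[348.  211.9]] [[226.4 202.4]]
```

drive_tool:
  increments:
    - [[0,0,0],[-1,0,12],0]
    - [[0,0,0],[-1,0,14],0]
    - [[0,0,0],[-1,0,9],0]
    - [[0,0,0],[0,0,4],0]
    - [[0,0,0],[0,0,1.5],0]
    - [[0,0,0],[0,0,0],0]
    - [[0,0,0],[0,0,0],0]

```text
time_s: 9.2
ee_pos: [0.5421, 0.0856, 0.223]
eef_rot: [3.141, -0.001, -0.057]
force: [0.2, 1.2, -4.8]
grip_width: 0.0178
```

drive_tool:
  increments:
    - [[0,0,0],[0,0,1],0]
    - [[0,0,0],[0,0,1],0]
    - [[0,0,0],[0,0,0.5],0]
    - [[0,0,0],[0,0,0],0]
    - [[0,0,0],[0,0,0],0]

```text
time_s: 9.82
ee_pos: [0.542, 0.0856, 0.2204]
eef_rot: [3.141, -0.001, -0.057]
force: [-0.7, 0.2, -1.6]
grip_width: 0.0179
```

drive_tool:
  increments:
    - [[0,0,0],[0,0,0.5],0]
    - [[0,0,0],[0,0,0],0]
    - [[0,0,0],[0,0,0],0]
    - [[0,0,0],[0,0,0],0]
    - [[0,0,0],[0,0,0],0]
    - [[0,0,0],[0,0,0],0]
    - [[0,0,0],[0,0,0],0]
    - [[0,0,0],[0,0,0],0]

```text
time_s: 10.82
ee_pos: [0.5421, 0.0857, 0.2203]
eef_rot: [3.141, -0.001, -0.057]
force: [-3.0, -0.1, 6.0]
grip_width: 0.0181
```

Run:
```python
from station import ctrl
from h import *
o=ctrl.get_obs();print(o['ee_pos'],o['force'],o['moment'])
for n in("scene","side"): cv2.imwrite(f"pics/{n}4.png",ctrl.camera(n)[:,:,::-1])
crop("pics/scene4.png",300,150,90,105,7,"pics/e4a.png")
crop("pics/side4.png",205,130,90,105,7,"pics/s4a.png")
```

```text
[0.54209282 0.08565391 0.22032416] [-3.00921155 -0.06568643  6.03648754] [-0.13398535  0.92962009 -0.01183049]
```

View pics/e4a.png

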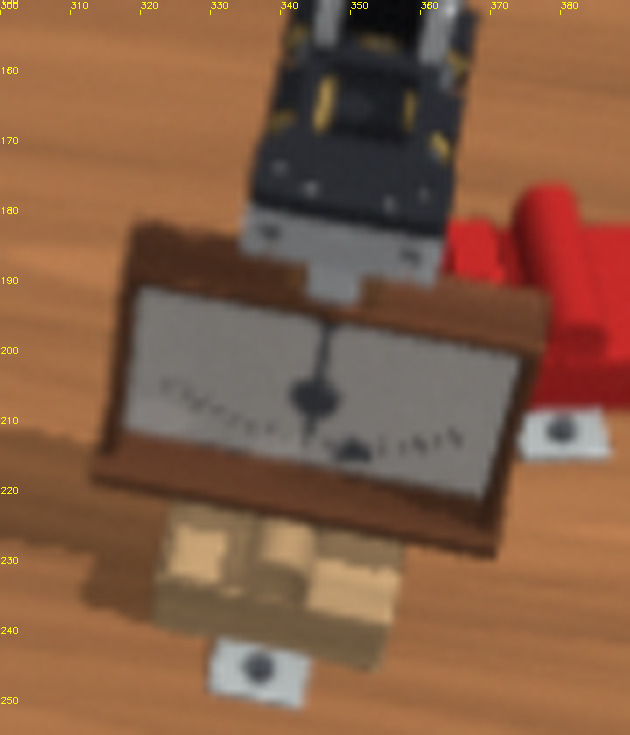

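View pics/s4a.png

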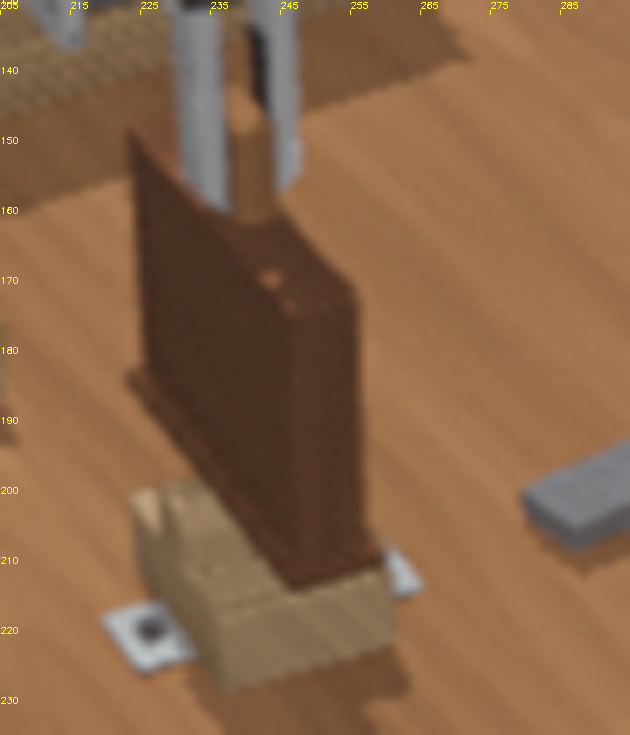

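Run:
```python
from h import *
from fit import C
L=[("scene",(.022,-.085,0),(312.9,218.9)),("scene",(.022,.085,0),(371,229.6)),("side",(-.022,-.085,0),(247.1,214.4)),("side",(.022,-.085,0),(259.9,210)),("side",(-.022,.085,0),(223,184.8))]
for s in(("scene","side"),("scene",),("side",)):
    def f(p): return np.concatenate([proj(pose(p[:3],np.array([m]))+[0,0,.068],C[n])[0]-u for n,m,u in L if n in s])
    r=least_squares(f,[.545,.085,0]); print(r.x.round(4),f(r.x).round(1))
# rolling targets relative to TCP at level: gauge centre->
```

```text
[ 0.5435  0.0887 -0.045 ] [-0.5  0.9 -0.2  0.8 -1.   0.2  0.5  0.2 -1.  -0.2]
[ 0.5403  0.0896 -0.0488] [-0.1 -0.   0.1  0. ]
[ 0.5453  0.0884 -0.0538] [-0.6  0.1  0.9  0.2 -0.3 -0.4]
```

drive_tool:
  increments:
    - [[-0.6,0,0],[0,-1.6,0],0]
    - [[-1.15,0,0],[0,-3.06,0],0]
    - [[-1.15,0,0],[0,-3.06,0],0]
    - [[-1.15,0,0],[0,-3.06,0],0]
    - [[-1.15,0,0],[0,-3.06,0],0]
    - [[-0.8,0,0],[0,-2.13,0],0]
    - [[0,0,0],[0,0,0],0]
    - [[0,0,0],[0,0,0],0]

```text
time_s: 11.92
ee_pos: [0.543, 0.1016, 0.2196]
eef_rot: [3.036, -0.001, -0.056]
force: [-3.3, 0.6, 5.8]
grip_width: 0.0179
```

drive_tool:
  increments:
    - [[-0.8,0,0],[0,-2.13,-0.04],0]
    - [[-1.1,0,0],[0,-2.93,-0.06],0]
    - [[-1.1,0,0],[0,-2.93,-0.06],0]
    - [[-1.1,0,0],[0,-2.93,-0.06],0]
    - [[-1.1,0,0],[0,-2.93,-0.08],0]
    - [[-1.1,0,0],[0,-2.93,-0.08],0]
    - [[-0.3,0,0],[0,-0.8,-0.02],0]
    - [[0,0,0],[0,0,0],0]
    - [[0,0,0],[0,0,0],0]
    - [[0,0,0],[0,0,0],0]
    - [[0,0,0],[0,0,0],0]
    - [[0,0,0],[0,0,0],0]
    - [[0,0,0],[0,0,0],0]
    - [[0,0,0],[0,0,0],0]
    - [[0,0,0],[0,0,0],0]
    - [[0,0,0],[0,0,0],0]
    - [[0,0,0],[0,0,0],0]

```text
time_s: 14.05
ee_pos: [0.544, 0.1191, 0.217]
eef_rot: [2.921, -0.001, -0.056]
force: [-1.4, 0.1, 5.3]
grip_width: 0.0178
```

Run:
```python
from station import ctrl
from h import *
o=ctrl.get_obs();print(o['time_s'],o['ee_pos'],o['eef_rot'],o['force'],o['moment'])
ims=[]
for k in range(3):
    im=ctrl.camera("scene")[:,:,::-1]; ims.append(im.astype(float))
print([np.abs(ims[0]-i)[195:235,320:380].max() for i in ims])
cv2.imwrite("pics/scene5.png",np.mean(ims,0).astype(np.uint8)); cv2.imwrite("pics/side5.png",ctrl.camera("side")[:,:,::-1])
crop("pics/scene5.png",305,160,90,90,7,"pics/e5a.png")
crop("pics/scene5.png",330,195,40,35,18,"pics/e5b.png")
crop("pics/side5.png",195,130,90,105,7,"pics/s5a.png")
```

```text
14.05 [0.54399323 0.11905131 0.2170168 ] [ 2.92090339e+00 -7.78202692e-04 -5.64830361e-02] [-1.37476244  0.11694163  5.34493419] [-0.26784876  0.7258797  -0.16449086]
[np.float64(0.0), np.float64(12.0), np.float64(14.0)]
```

View pics/e5a.png

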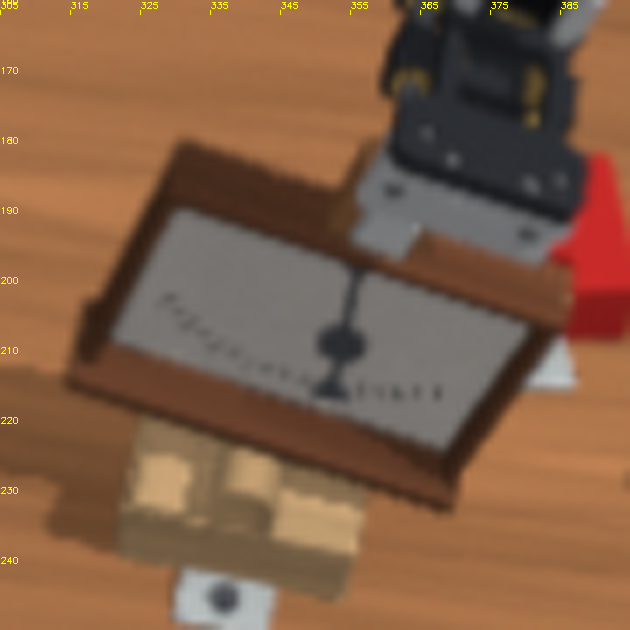

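View pics/e5b.png

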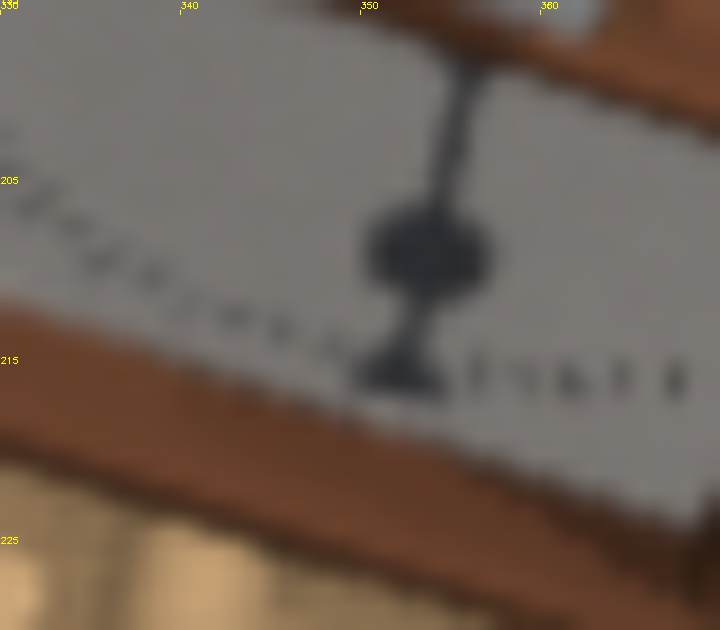

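View pics/s5a.png

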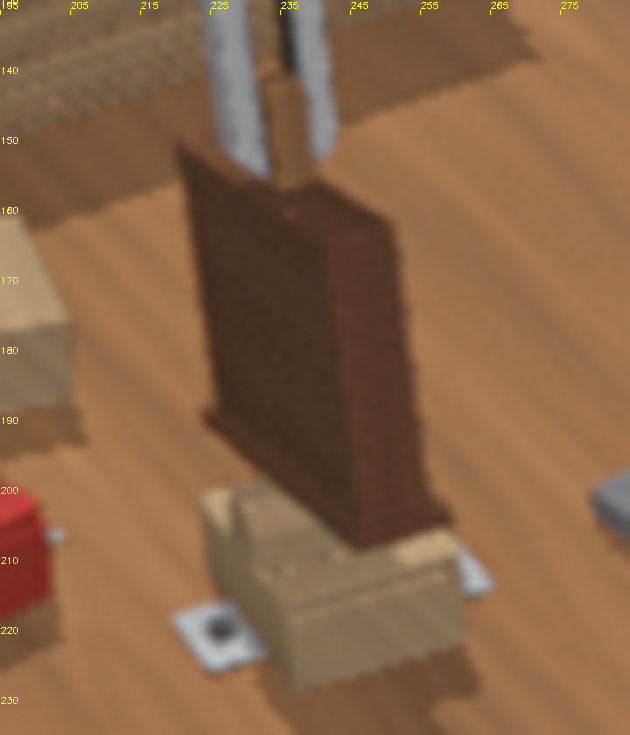

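Pointer and tab meet in the scene picture. The bob is at (353.8,209.2), and the stem extended to row 216 gives column 352.4, against a tab centre of about 352.2. I'll check this numerically and confirm the pointer is still.

Run:
```python
from h import *
im=cv2.imread("pics/scene5.png").astype(float).mean(2)
print(im[212:220,345:360].astype(int))
rows=[]
for v in list(range(200,218)):
    s=im[v,345:361]; w=np.clip(100-s,0,None)
    if v<214 and v>=205: pass
    u=np.arange(345,361); 
    print(v,(w@u/w.sum()).round(2),w.sum().round(0),s.min())
```

```text
[[106 112 116 116 117 116 112  81  68  95 107 115 117 117 117]
 [ 97 107 113 106 111 113  98  70  78 107 115 116 117 118 118]
 [110 113 107  98 100  91  69  58  79 108 115 106 113 116 116]
 [115 115 113 109  89  66  51  50  66  91 109  93 109 105 103]
 [ 98 104 110 112  92  72  62  57  60  77 105  98 111 111 101]
 [ 73  72  81  95  96 106 109 100  96  96 111 112 116 117 113]
 [ 63  62  64  72  72  88 101 101 108 109 114 116 117 118 117]
 [ 63  62  63  63  62  67  75  77  81  84  97 110 113 115 117]]
200 355.35 45.0 70.33333333333333
201 354.84 38.0 67.66666666666667
202 354.65 47.0 69.0
203 354.56 54.0 69.66666666666667
204 354.36 45.0 71.33333333333333
205 354.21 43.0 68.33333333333333
206 353.47 101.0 57.0
207 353.19 231.0 48.0
208 353.25 321.0 46.0
209 353.33 343.0 44.666666666666664
210 353.41 290.0 47.0
211 353.49 135.0 54.333333333333336
212 352.75 56.0 68.0
213 352.04 56.0 70.0
214 351.68 104.0 58.0
215 351.63 191.0 50.0
216 351.79 182.0 57.0
217 346.77 89.0 72.66666666666667
```

drive_tool:
  increments:
    - [[0,0,0],[0,0,0],0]
    - [[0,0,0],[0,0,0],0]
    - [[0,0,0],[0,0,0],0]
    - [[0,0,0],[0,0,0],0]
    - [[0,0,0],[0,0,0],0]
    - [[0,0,0],[0,0,0],0]
    - [[0,0,0],[0,0,0],0]
    - [[0,0,0],[0,0,0],0]
    - [[0,0,0],[0,0,0],0]
    - [[0,0,0],[0,0,0],0]
    - [[0,0,0],[0,0,0],0]
    - [[0,0,0],[0,0,0],0]

```text
time_s: 15.75
ee_pos: [0.544, 0.1191, 0.217]
eef_rot: [2.921, -0.001, -0.056]
force: [-1.3, 0.3, 5.7]
grip_width: 0.0176
```

Run:
```python
from station import ctrl
from h import *
for k in range(4):
    im=ctrl.camera("scene")[:,:,::-1]; g=im.astype(float).mean(2)
    out=[]
    for v in (201,204,209,212,215,216):
        w=np.clip(95-g[v,345:358],0,None); out.append((w@np.arange(345,358)/w.sum()).round(2))
    print(out)
o=ctrl.get_obs();print(o['time_s'],o['eef_rot'],o['force'])
cv2.imwrite("pics/scene6.png",im); crop("pics/scene6.png",330,195,40,35,18,"pics/e6b.png")
```

```text
[np.float64(354.98), np.float64(354.32), np.float64(353.33), np.float64(352.66), np.float64(351.48), np.float64(351.91)]
[np.float64(354.99), np.float64(354.34), np.float64(353.3), np.float64(352.67), np.float64(351.45), np.float64(351.89)]
[np.float64(354.95), np.float64(354.32), np.float64(353.28), np.float64(352.69), np.float64(351.47), np.float64(351.9)]
[np.float64(354.96), np.float64(354.33), np.float64(353.3), np.float64(352.67), np.float64(351.48), np.float64(351.9)]
15.95 [ 2.92087518e+00 -7.16960212e-04 -5.63985929e-02] [-1.55958342  0.48897646  5.59567234]
```

View pics/e6b.png

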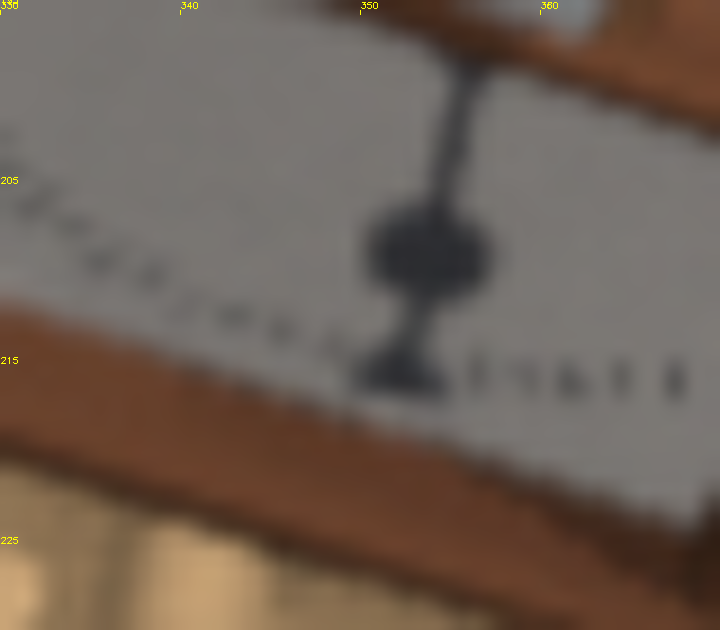

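View pics/scene6.png

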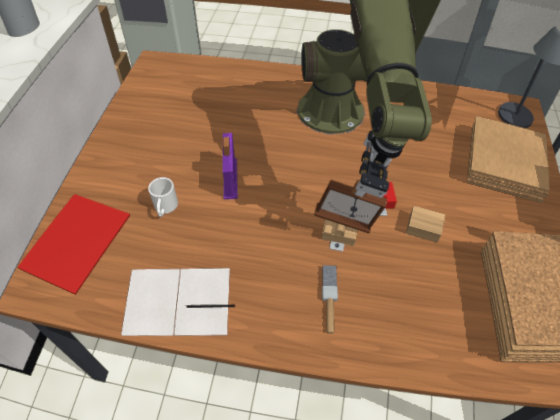

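The pointer is still, with row centroids repeating to 0.05 px, and lies on the mark within about 0.25 px, or about 0.01 rad. The mug, brush and offcut look unmoved. Handing in.

```bash
python3 -c "
from station import ctrl
print(ctrl.hand_in())"
```

```text
the job is handed in; nothing more can be done
None
```

The gauge is held on the ridge with its pointer still and on the index mark; I handed the job in at about 16 s. I gripped it by the top block, stood it level on the ridge for about a second, then rolled its +y side down without losing contact.

**Slope:** about 0.22 rad (12.6°), read from the tool's tilt. The wrist camera had put the index at 0.22 ± 0.01 before I picked the gauge up.

**Last checks:**
- **On the mark:** in the scene picture the pointer's line extended meets the tab centre within about 0.25 px, or 0.01 rad. That is close to the limit of what the picture can show.
- **Still:** the pointer's position repeated to within 0.05 px over four frames.
- **Touching the ridge:** the wrist force is about +5.6 N upward, against −6 N when the gauge hung free. So it is pressing on the ridge with about 12 N.
- **Grip:** holding at 18 mm opening.
- **Other things:** the mug, brush and offcut look unmoved.

**Where the measurements disagreed:**
- The wrist camera's fit was off by up to 3 px until I allowed it an offset of about 5 mm, more than its stated 2 mm.
- The middle of the base was within about 1 to 2 mm of the ridge top. I could not measure it more closely than that.

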